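# File a slide case into a packed tray

## Task

Take the slide case from its one-place stand and file it in the tightly packed tray, directly next to the case with the raised tab on the side facing the sprung follower. Work its wedge foot gently into the seam so that the neighbours are nudged apart without toppling or being pressed hard, then push it down fully home, flush with the upright row; leave the small bottles where they are.

Things in the scene. Friction and masses are not known exactly. Their poses are not given: they have to be found in the camera images.
- loose_case: The case to file: smooth white plastic, 64 wide (x), 16 thick (y), 70 mm tall (z), 55 to 105 g; origin at its foot, middle of the lowest edge. Foot is a wedge tongue 40 mm wide: 4 mm thick round nose, full thickness 18 mm up; the rest of the width starts 22 to 28 mm up. Middle 46 mm of the top bevelled 3 mm in, 8 down. Both faces alike. Starts in the stand, origin 4 mm up, may lean a little.
- index_case: The filed case with a raised tab, else like the loose case, same origin. Tab 14 wide (x), rises 19 mm above the top at x = +18 to +32, y = -8 to -3 mm. One of the first four in the row. Its +y points along the row to the follower; the loose case belongs on that side, centres 16 mm apart. The seam there is at y = +8 mm; the bevels make a V in it, 6 mm wide, 8 deep, 46 long (x), for the tongue.
- case_a: A filed case without a tab, same shape, size and origin as the loose case.
- case_b: A filed case without a tab, same shape, size and origin as the loose case.
- case_c: A filed case without a tab, same shape, size and origin as the loose case.
- case_d: A filed case without a tab, same shape, size and origin as the loose case. Always last in the row, next to the follower, so the tabbed case always has a neighbour on its +y side.
- tray: Fixed file tray, 92 (x) x 160 (y) mm, origin centre of underside. Slippery floor 4 mm thick: filed cases have origin z = 4, tops at 74 mm. The row runs along y from a solid end plate (inner face y = -72, 70 high) to the sprung follower on +y; so cases on the -y side of a seam cannot give way, those on the +y side can. Side rails: inner faces x = +-34.5, 64 high. Bracket at +y end: y = 72, 64 high.
- follower (a joint): Travel of the follower plate along the tray's +y, m. 0 = against the row of five; about 0.016 with six cases in. A spring presses it on the row: about 4 N at 0, 6 N at 0.016; runs out at 0.050.
- follower_face (a point): Middle of the follower's pressing face, 30 mm above the bench (plate 66 wide, 8 thick, top 70 mm above the bench).
- stand: Fixed grey one-place bench stand, base 84 (x) x 50 (y) x 4 mm, origin centre of its underside; pocket walls 30 mm high, 18.4 mm apart (across y, 4 mm thick). It holds the loose case with the case's x along the stand's x.
- small_bottle_1: Bystander: small amber-coloured reagent bottle, 29 mm diameter, 56 mm tall, origin centre of its foot.
- small_bottle_2: Bystander: small white reagent bottle, 25 mm diameter, 64 mm tall, origin centre of its foot.
Things that resemble listed ones, but are neither listed nor needed, are in the scene too. What is shaped like the loose_case but green or turquoise is not meant.

How it is judged:
By the outcome, as a careful person would: the job done as asked, in the order asked, and still so for the second after the job is handed in, with the robot touching nothing.
It also fails if it takes over 61 s, if anything falls off the work surface, if the arm or the gripper's body presses on something with over 40 N, if the wrist force passes 120 N, or if a joint passes its speed limit or range.

## Robot

A 6-joint arm with a two-finger parallel gripper is mounted at the origin on a cart in front of the work surface, level with it; the furniture and walls round the work are solid. World frame = base frame: x ahead of the robot, y to its left, z up, the work surface at z = 0. Lengths are in mm, angles in rad, forces in N, time in s.
With the tool pointing down it reaches from about 200 to 875 mm from the base axis. Payload 3.4 kg.
Tool frame: the origin (TCP) lies at the very end of the fingers, on their centre line; the grasp point (between the pads) lies manip.tcp_to_grasp behind it (manip.tcp_to_grasp is the distance from the TCP to the grasp point, in mm); z points along the fingers, y is the line along which they close (so a half turn about z gives the same grasp; the last joint's range is limited). The gripper opens to 94 mm and grips with 3 to 60 N. Pads are 16 mm wide; open, the fingers measure 119 mm over their backs; the gripper's body (75 mm by 177 mm) begins 78 mm behind the grasp point.
Start: joints at [1.095, 0.276, 1.505, -0, 1.361, -0.121], TCP at [199.776, 539.217, 205.493] pointing down, gripper open.
Joint ranges: [-2.89, 2.89], [-0.75, 2.08], [0.22, 2.7], [-1.18, 4.32], [0.11, 2.71], [-2.7, 2.7]. Speed limits (rad/s): [2.57, 2.57, 3.14, 3.14, 3.14, 3.14].

## Interface

Orientations are given as a rotation vector (axis times angle).
In Python, from bench import manip gives the robot as it stands. Calls block until the motion is done:
- manip.move_pose(position, orientation): joint-space move of the TCP to a pose.
- manip.move_linear(position, vel=150, frame=None): straight line of the TCP; frame=None keeps the orientation; vel is the mean speed in mm/s.
- manip.movej(angles): joint-space move.
- manip.set_gripper(opening): finger opening in mm; the grip force is fixed at half the most; returns when the fingers have stopped.
- manip.pause(seconds).
- manip.solve_ik(position, orientation): joint angles nearest the present ones, or None.
- manip.camera(name): name is "side" or "top" or "wrist"; returns (picture, depth): 384x512x3 uint8, red, green, blue; 384x512 float32, mm along the optical axis (not along the pixel's ray), 0 where there is no reading.
- manip.calibration(name): a dict with "K" (3x3 intrinsics, pixels), "camera_from_world" (4x4, takes a point from world to camera coordinates). Camera axes: x right, y down, z forward; pixel columns grow to the right and rows downward; lengths in mm; the calibration is good to about 2 mm. A picture is of the moment at which its call begins: read the wrist's pose just before it. calibration takes no time and is no camera call; for the wrist camera it gives the pose at the moment of the call.
A pose or a line that the arm cannot do raises manip.IKError and nothing moves.
- manip.job_done(): hands the job in; it is judged then, once.
Trained networks look in the newest picture that a camera, given by its name, has taken for a name from the list of things; names that differ only in an ending like _2 or _b are one class to them, and where a whole thing is asked for, a point or a joint stands for the part that bears it (a point fixed in the world has none). Each returns a list of dicts, best first, with "score" (0 to 1); they miss things now and then, are a little off and sometimes report something else, mostly with a low value. They report only what shows in the picture. A call takes as long as a camera call. They do not tell look-alikes from the thing itself.
- manip.boxes_of(camera, name): "bbox" ([left, top, right, bottom] in pixels, round what is visible of it).
- manip.masks_of(camera, name): "region" (384x512 bool, what is visible of it) and "bbox" ([left, top, right, bottom] in pixels, round what is visible of it).
- manip.tip_of(camera, name): "uv" ([column, row] in pixels: a listed point, or the origin of a listed thing).
Readings, each from a call of its own:
- manip.read_time(): time.
- manip.read_joint_positions(): joint angles.
- manip.read_qvel(): joint speeds.
- manip.read_joint_torque(): joint torques, N m.
- manip.read_position(): TCP position.
- manip.read_tcp_rot(): TCP orientation.
- manip.read_wrist_force(): force on the tool from outside, world axes, zero at the start.
- manip.read_ft_torque(): the same for the moment, N m.
- manip.read_width(): finger opening in mm.
- manip.read_grasp_force(): force on a finger pad.
Only numpy, scipy, OpenCV 4.12 (cv2) and the standard library are available. Lean on these libraries where they do the work, as an engineer would, in place of code of your own. Each camera call takes 0.05 s, during which the arm holds its last target. There are 200 camera calls.

## Working session

There is one attempt and no reset: what is moved stays moved. The work goes in short steps, each a Python script; the robot and the scene stay as the last script left them, time stands still between calls to the robot, and variables do not carry over. Pictures are saved under pics/ and viewed, at most 10 in all, crops included, and the job is handed in when it is done.

```bash
mkdir -p pics; ls; python3 - <<'E'
from bench import manip
import cv2,numpy as np
ims=[]
for c in ("top","side"):
    p,d=manip.camera(c); np.savez(f"pics/{c}.npz",p=p,d=d)
    ims.append(p)
    k=manip.calibration(c); print(c,np.round(k["K"],1).tolist(),np.round(k["camera_from_world"],3).tolist())
    for n in ("loose_case","index_case","tray","stand","follower_face","small_bottle_1"):
        print(n,[(np.round(b["bbox"]).astype(int).tolist(),round(b["score"],2)) for b in manip.boxes_of(c,n)][:7])
cv2.imwrite("pics/a.png",cv2.resize(ims[0],(800,600))[:,:,::-1]);cv2.imwrite("pics/b.png",cv2.resize(ims[1],(800,600))[:,:,::-1])
print(manip.tcp_to_grasp,manip.read_tcp_rot(),manip.read_time())
E
```

```text
pics
top [[396.8, 0.0, 255.7], [0.0, 396.8, 188.9], [0.0, 0.0, 1.0]] [[0.028, -1.0, 0.013, -92.939], [-0.998, -0.029, -0.048, 498.969], [0.049, -0.012, -0.999, 891.755], [0.0, 0.0, 0.0, 1.0]]
loose_case [([262, 172, 293, 192], 0.72), ([313, 171, 333, 202], 0.65), ([304, 234, 330, 263], 0.58)]
index_case [([184, 159, 197, 184], 0.68)]
tray [([134, 133, 217, 200], 0.62)]
stand [([307, 169, 336, 209], 0.55), ([310, 139, 325, 150], 0.43)]
follower_face [([162, 149, 174, 173], 0.41), ([176, 158, 194, 186], 0.33)]
small_bottle_1 [([312, 140, 324, 150], 0.72), ([276, 128, 285, 140], 0.64)]
side [[419.7, 0.0, 248.1], [0.0, 419.7, 193.1], [0.0, 0.0, 1.0]] [[-0.991, -0.132, -0.001, 487.986], [-0.047, 0.367, -0.929, 105.809], [0.123, -0.921, -0.37, 757.4], [0.0, 0.0, 0.0, 1.0]]
loose_case [([244, 165, 269, 182], 0.8), ([299, 167, 321, 202], 0.67), ([240, 178, 259, 213], 0.55)]
index_case [([212, 200, 242, 249], 0.65)]
tray [([159, 215, 255, 290], 0.87)]
stand [([256, 181, 275, 195], 0.53), ([159, 213, 259, 293], 0.49), ([222, 205, 249, 248], 0.3)]
follower_face [([188, 227, 223, 266], 0.84)]
small_bottle_1 [([209, 166, 221, 194], 0.75), ([190, 183, 203, 208], 0.61)]
18.8 [5.54449141e-01 3.09226854e+00 2.57861421e-04] 0.7
```

View pics/a.png

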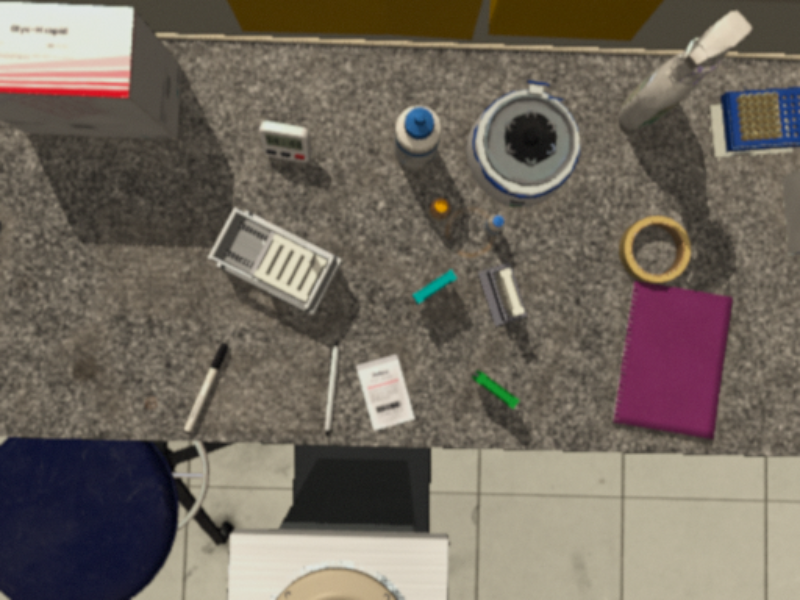

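View pics/b.png

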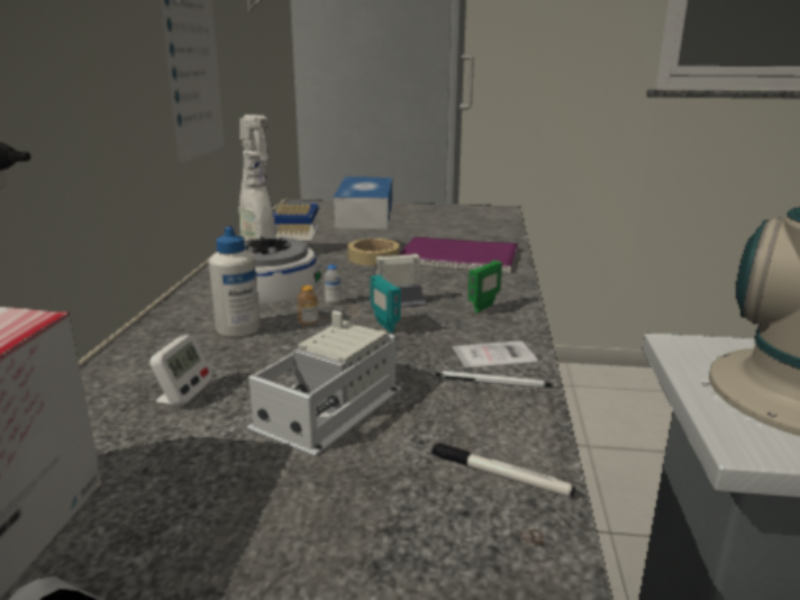

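The top view shows the tray at about (275,260), with the row running to the follower on the left. The white loose case is in its stand at about (508,293). The green and turquoise cases are decoys. Next I look from close by.

```bash
cat > h.py <<'E'
from bench import manip
import cv2,numpy as np
def rv(yaw): # tool down, tool y across a case with x-axis at yaw (rad)
    a=np.pi/2+yaw/2; return np.array([np.cos(a),np.sin(a),0])*np.pi
def ray(c,uv,z,cal=None):
    k=cal or manip.calibration(c); K=k["K"];T=k["camera_from_world"];R=T[:3,:3];o=-R.T@T[:3,3]
    uv=np.atleast_2d(uv).astype(float); d=(np.c_[uv,np.ones(len(uv))]@np.linalg.inv(K).T)@R
    return o+d*((z-o[2])/d[:,2])[:,None]
def cloud(d,cal):
    K=cal["K"];T=cal["camera_from_world"];v,u=np.mgrid[:384,:512]
    P=np.stack([(u-K[0,2])/K[0,0]*d,(v-K[1,2])/K[1,1]*d,d],-1)
    return (P-T[:3,3])@T[:3,:3]
E
python3 - <<'E'
from h import *
t=ray("top",[[176,166],[327,187]],74);print(np.round(t))
# camera position in tool frame
T=manip.calibration("wrist")["camera_from_world"];R=T[:3,:3];o=-R.T@T[:3,3]
Rt=cv2.Rodrigues(np.array(manip.read_tcp_rot()))[0];off=Rt.T@(o-np.array(manip.read_position()))
print("off",off,"axis",Rt.T@R[2],"K",manip.calibration("wrist")["K"][0])
cals={}
for n,c,yaw in (("tray",t[0],-.5),("loose",t[1],.26)):
    Rt=cv2.Rodrigues(rv(yaw))[0]
    ax=Rt@(cv2.Rodrigues(np.array(manip.read_tcp_rot()))[0].T@R[2]) if n=="x" else None
    h=230
    zt=Rt.T  # aim optical axis at target
    axt=cv2.Rodrigues(np.array([0.55444914,3.09226854,2.6e-4]))[0].T@R[2]
    a=Rt@axt; cam=np.array([c[0],c[1],74])-a*(h/-a[2]) if False else np.array([c[0],c[1],74.])+a*(h/a[2])
    p=cam-Rt@off; print(n,"tcp",p)
    manip.move_pose(p,rv(yaw)); manip.pause(.3)
    cal=manip.calibration("wrist");pic,d=manip.camera("wrist")
    np.savez(f"pics/{n}.npz",p=pic,d=d,K=cal["K"],T=cal["camera_from_world"])
    cv2.imwrite(f"pics/{n}.png",cv2.resize(pic,(800,600))[:,:,::-1])
    for m in ("loose_case","index_case","tray","stand"):
        print(m,[(np.round(b["bbox"]).astype(int).tolist(),round(b["score"],2)) for b in manip.boxes_of("wrist",m)][:6])
print(manip.read_time())
E
```

```text
[[ 542.   93.   74.]
 [ 507. -230.   74.]]
off [  71.39266338    0.61418958 -179.92209248] axis [-2.47243524e-01  3.53064997e-04  9.68953309e-01] K [327.12397259   0.         250.5096809 ]
tray tcp [553.15030565  85.94983344 124.07790752]
loose_case [([0, 227, 54, 263], 0.8)]
index_case [([182, 149, 213, 247], 0.67)]
tray [([152, 118, 370, 248], 0.91)]
stand []
loose tcp [ 519.3697912  -227.17525504  124.07790752]
loose_case [([237, 144, 268, 240], 0.92), ([286, 1, 365, 61], 0.72)]
index_case []
tray [([484, 237, 511, 265], 0.55)]
stand [([222, 132, 280, 224], 0.61)]
5.0917
```

View pics/tray.png

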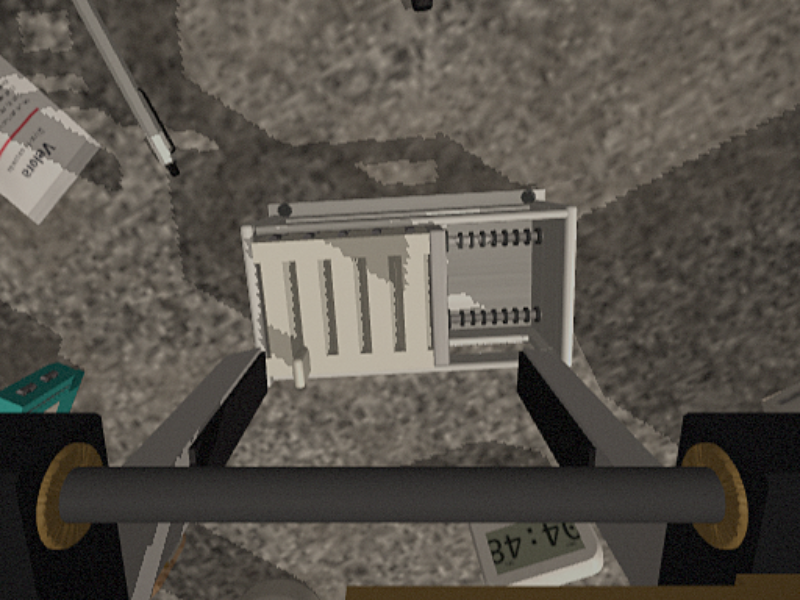

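View pics/loose.png

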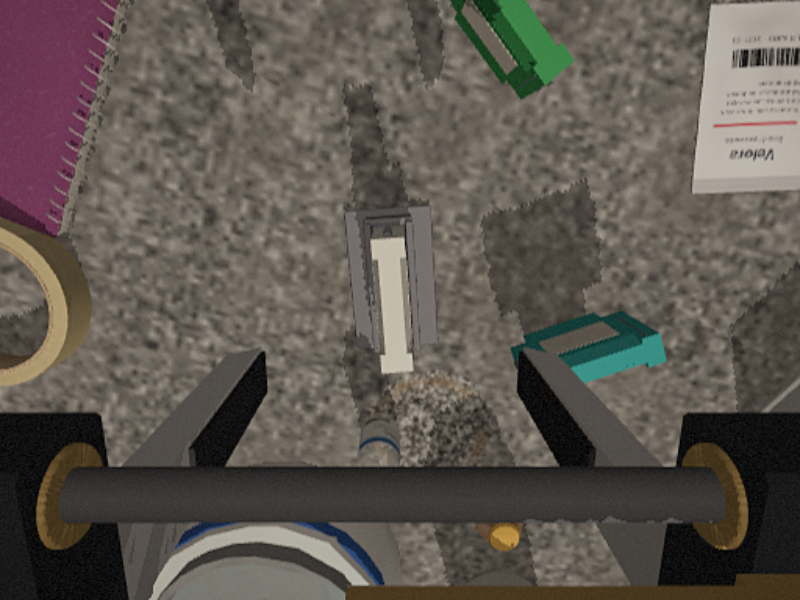

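The tray picture shows grooves at columns 257, 292, 327, 363, 397 and 431. The tab is at about (300,365), so the index case is second in the row and the target seam is the groove at column 327. The loose case runs from about (388,237) to (397,370) in its stand. I rectify both to the z=74 plane to measure them.

```bash
cat >> h.py <<'E'
def ortho(f,c,yaw,z=74,w=100,s=4):
    """top view at height z about c: column = case +y, row = case +x, s px per mm"""
    D=np.load(f) if isinstance(f,str) else f
    g=np.arange(-w*s/2,w*s/2)/s; Y,X=np.meshgrid(g,g)
    W=np.stack([c[0]+X*np.cos(yaw)-Y*np.sin(yaw),c[1]+X*np.sin(yaw)+Y*np.cos(yaw),z+0*X],-1)
    P=W@D["T"][:3,:3].T+D["T"][:3,3]; q=P@D["K"].T; q=(q[...,:2]/q[...,2:]).astype(np.float32)
    return cv2.remap(D["p"],q[...,0],q[...,1],cv2.INTER_LINEAR)
E
python3 - <<'E'
from h import *
a=ortho("pics/tray.npz",(542,93),-.5); b=ortho("pics/loose.npz",(507,-230),.26)
for n in("tray","loose"):
    D=np.load(f"pics/{n}.npz");P=cloud(D["d"],D);m=(P[...,2]>66)&(P[...,2]<82)&(D["p"].min(-1)>120)&(D["d"]>0)
    c=(542,93) if n=="tray" else (507,-230)
    m&=np.hypot(P[...,0]-c[0],P[...,1]-c[1])<100
    m=m&(cv2.connectedComponents(m.astype(np.uint8))[1]>0)
    r=cv2.minAreaRect(P[m][:,:2].astype(np.float32));print(n,r,np.median(P[m][:,2]),m.sum())
cv2.imwrite("pics/o.png",np.hstack([a,b])[:,:,::-1])
E
```

```text
Traceback (most recent call last):
  File "h.py", line 10, in cloud
    K=cal["K"];T=cal["camera_from_world"];v,u=np.mgrid[:384,:512]
                 ~~~^^^^^^^^^^^^^^^^^^^^^
KeyError: 'camera_from_world is not a file in the archive'
```

```bash
sed -i 's/K=cal\["K"\];T=cal\["camera_from_world"\];v,u/K=cal["K"];T=cal["T"] if "T" in cal else cal["camera_from_world"];v,u/' h.py
python3 - <<'E'
from h import *
a=ortho("pics/tray.npz",(542,93),-.5); b=ortho("pics/loose.npz",(507,-230),.26)
for n in("tray","loose"):
    D=np.load(f"pics/{n}.npz");P=cloud(D["d"],D);m=(P[...,2]>66)&(P[...,2]<82)&(D["p"].min(-1)>120)&(D["d"]>0)
    c=(542,93) if n=="tray" else (507,-230)
    m&=np.hypot(P[...,0]-c[0],P[...,1]-c[1])<80
    r=cv2.minAreaRect(P[m][:,:2].astype(np.float32));print(n,r,np.median(P[m][:,2]),m.sum())
cv2.imwrite("pics/o.png",np.hstack([a,b])[:,:,::-1])
E
```

```text
tray ((538.1819458007812, 88.25360870361328), (122.77042388916016, 77.42443084716797), 65.45278930664062) 74.44227435523075 8015
loose ((508.1154479980469, -228.6551513671875), (63.92466735839844, 15.967827796936035), 19.58884048461914) 74.65565134010589 1426
```

View pics/o.png

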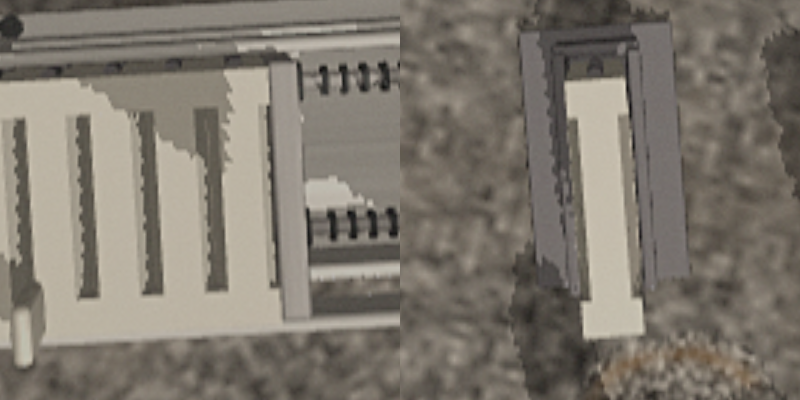

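The rectified view confirms it: the target groove centre is at about column 84 (rows 115–297), just to the right of the tabbed case. The loose case measures 63.9 x 16.0 mm. I fit the seam lines and grasp the case.

```bash
python3 - <<'E'
from h import *
a=cv2.GaussianBlur(cv2.cvtColor(ortho("pics/tray.npz",(542,93),-.44),cv2.COLOR_RGB2GRAY),(5,5),0).astype(float)
g=np.gradient(a,axis=1)
for lo,hi in((45,110),(110,170)):
    for nm,s in (("right",1),("left",-1)):
        r=np.arange(125,285,3);c=np.array([lo+np.argmax(s*g[i,lo:hi]) for i in r])
        k=np.abs(c-np.median(c))<8;f=np.polyfit(r[k],c[k],1);print(lo,nm,f[0],np.polyval(f,206),k.sum())
cv2.imwrite("pics/g.png",a)
col=a[:,:].copy(); gv=np.gradient(a,axis=0)
for cc in range(74,92,4): print(cc,"groove ends",np.argmin(gv[90:150,cc])+90,np.argmax(gv[270:330,cc])+270)
yaw=np.deg2rad(19.59);c=(508.1,-228.65)
manip.set_gripper(40)
manip.move_pose([*c,110],rv(yaw)); manip.move_linear([*c,50],vel=80)
print(manip.read_position(),manip.read_wrist_force())
manip.set_gripper(5)
print(manip.read_width(),manip.read_wrist_force(),manip.read_grasp_force(),manip.read_time())
E
```

```text
45 right -0.006174957118353276 93.84258941617432 54
45 left -0.021955403087478557 79.74484467314656 54
110 right -0.0015755034622956853 158.18282192999175 54
110 left -0.013658598564259024 142.96099358363503 54
74 groove ends 107 291
78 groove ends 107 290
82 groove ends 109 291
86 groove ends 108 291
90 groove ends 108 291
[ 508.54192226 -228.89892963   50.39167615] [-0.60402637  0.41059144  0.59668652]
15.951674459615907 [-0.06611801  0.62185056  1.3738692 ] 29.988588094711304 7.6917[ WARN:0@0.031] global loadsave.cpp:1063 imwrite_ Unsupported depth image for selected encoder is fallbacked to CV_8U.
```

```bash
python3 - <<'E'
from h import *
p=np.array(manip.read_position());manip.move_linear([p[0],p[1],185],vel=150)
yaw=-.444; s=np.array([529.3,66.3])
manip.move_pose([*s,185],rv(yaw)); manip.move_linear([*s,128],vel=100); manip.pause(.3)
print(manip.read_position(),manip.read_width(),[manip.read_wrist_force().round(2) for _ in range(2)])
cal=manip.calibration("wrist");pic,d=manip.camera("wrist");np.savez("pics/hov.npz",p=pic,d=d,K=cal["K"],T=cal["camera_from_world"])
cv2.imwrite("pics/hov.png",cv2.resize(pic[100:300,100:400],(800,533),interpolation=cv2.INTER_CUBIC)[:,:,::-1])
print(manip.read_time())
E
```

```text
[529.64753624  66.36493667 128.54958296] 15.738302762306828 [array([-0.9 , -0.29, -1.46]), array([-0.9 , -0.29, -1.46])]
11.0167
```

View pics/hov.png

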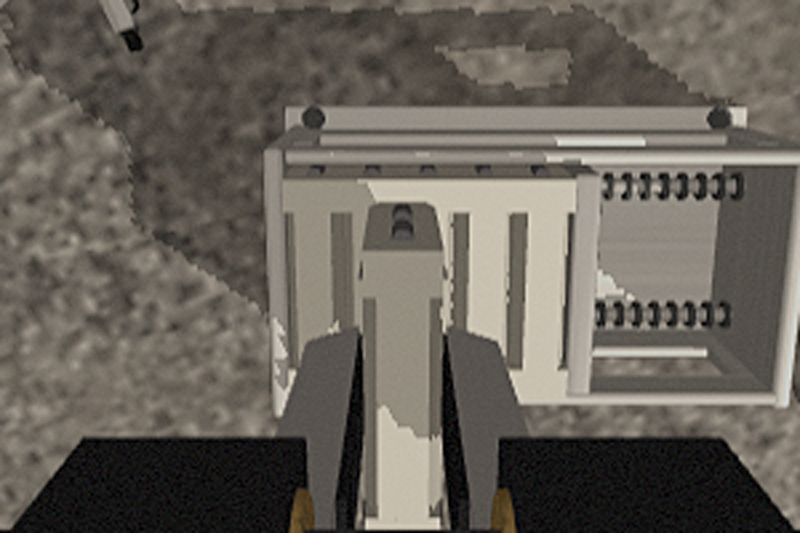

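The hover view shows the held case (centred on column 402) in line with the hidden seam. The neighbouring grooves at columns 342 and 461 put that seam at about 401.5. I start the guided insertion.

```bash
cat >> h.py <<'E'
YAW=-.444; S0=np.array([529.3,66.3]); F0=np.array([-.9,-.29,-1.46])
ex=np.array([np.cos(YAW),np.sin(YAW)]); ey=np.array([-ex[1],ex[0]])
def forces():
    F=np.array(manip.read_wrist_force())-F0; return np.array([F[:2]@ex,F[:2]@ey,F[2]])
def nominal(d): # case centre relative to the seam
    return 0. if d<2.67 else (3*d/8-1 if d<8 else min(2+(d-8)/3,8))
def insert(d0,d1,corr=0,step=1.,lim=20,off=46.4,vel=15,lo=-6,hi=-1):
    d=d0
    while d<d1:
        d=min(d+step,d1); y=nominal(d)+corr
        manip.move_linear([*(S0+ey*y),74-d+off],vel=vel)
        f=forces(); p=np.array(manip.read_position())
        print("d %.1f y %.2f act y %.2f z %.2f F %s"%(d,y,(p[:2]-S0)@ey,p[2]-off,f.round(1)))
        if abs(f[2])>lim or abs(f[1])>lim: print("STOP");break
        if d>3: corr+= .25*(f[1]>hi)-.25*(f[1]<lo)
        corr=np.clip(corr,-1.5,2)
    print("corr",corr,"t",manip.read_time()); return d,corr
E
python3 - <<'E'
from h import *
manip.move_linear([*S0,122.4],vel=60)
print(forces()); insert(-2,10,lim=9)
E
```

```text
[ 1.31418773  0.4481418  -0.06205524]
d -1.0 y 0.00 act y 0.01 z 74.95 F [0.8 0.8 0.5]
d 0.0 y 0.00 act y -0.01 z 73.96 F [0.9 0.6 0.7]
d 1.0 y 0.00 act y -0.03 z 72.93 F [0.8 1.1 0.4]
d 2.0 y 0.00 act y -0.03 z 71.91 F [1.5 1.2 1. ]
d 3.0 y 0.12 act y 0.10 z 70.93 F [ 0.8  0.8 -0.2]
d 4.0 y 0.50 act y 0.15 z 69.89 F [ 1.5 -0.3  1.2]
d 5.0 y 1.12 act y 0.24 z 68.99 F [ 1.  -2.9  1.9]
d 6.0 y 1.50 act y 0.93 z 67.95 F [ 0.5 -3.6  2.8]
d 7.0 y 1.88 act y 1.67 z 66.94 F [ 1.6 -3.9  3. ]
d 8.0 y 2.25 act y 2.17 z 65.95 F [ 1.2 -5.2  2.7]
d 9.0 y 2.58 act y 2.56 z 65.00 F [ 1.1 -4.3  2.9]
d 10.0 y 2.92 act y 2.91 z 64.04 F [ 0.3 -5.1  4.1]
corr 0.25 t 14.2667
```

```bash
python3 - <<'E'
from h import *
insert(10,43,corr=.25,lim=14,lo=-8,hi=-1.5,vel=20)
print(manip.read_width())
E
```

```text
d 11.0 y 3.25 act y 3.23 z 63.08 F [ 0.7 -4.2  3.8]
d 12.0 y 3.58 act y 3.52 z 62.11 F [ 1.1 -4.2  3.7]
d 13.0 y 3.92 act y 3.85 z 61.12 F [ 1.5 -5.2  4.7]
d 14.0 y 4.25 act y 4.16 z 60.16 F [-0.2 -4.9  4.2]
d 15.0 y 4.58 act y 4.46 z 59.14 F [ 0.3 -4.9  3.9]
d 16.0 y 4.92 act y 4.81 z 58.15 F [ 0.2 -4.7  3. ]
d 17.0 y 5.25 act y 5.07 z 57.16 F [ 1.3 -5.   3.9]
d 18.0 y 5.58 act y 5.45 z 56.19 F [ 0.2 -4.8  4.7]
d 19.0 y 5.92 act y 5.70 z 55.18 F [ 0.7 -5.2  4.3]
d 20.0 y 6.25 act y 5.98 z 54.17 F [ 0.8 -5.4  4.8]
d 21.0 y 6.58 act y 6.27 z 53.18 F [ 1.5 -5.5  4.9]
d 22.0 y 6.92 act y 6.59 z 52.18 F [ 1.1 -5.6  4.7]
d 23.0 y 7.25 act y 6.90 z 51.17 F [ 1.2 -5.1  5. ]
d 24.0 y 7.58 act y 7.20 z 50.17 F [ 1.3 -6.5  4.5]
d 25.0 y 7.92 act y 7.48 z 49.17 F [ 1.3 -5.5  4.5]
d 26.0 y 8.25 act y 7.83 z 48.17 F [ 0.6 -4.9  4.3]
d 27.0 y 8.25 act y 7.82 z 46.83 F [ 0.8 -5.6  3.1]
d 28.0 y 8.25 act y 7.82 z 45.69 F [ 1.2 -4.9  1.7]
d 29.0 y 8.25 act y 7.81 z 44.63 F [ 1.  -6.1  1.5]
d 30.0 y 8.25 act y 7.80 z 43.59 F [ 1.2 -4.9  2.1]
d 31.0 y 8.25 act y 7.83 z 42.56 F [ 1.2 -4.8  2.1]
d 32.0 y 8.25 act y 7.80 z 41.57 F [ 1.2 -5.2  2.1]
d 33.0 y 8.25 act y 7.80 z 40.56 F [ 1.6 -4.9  1. ]
d 34.0 y 8.25 act y 7.80 z 39.58 F [ 1.4 -5.1  2.2]
d 35.0 y 8.25 act y 7.78 z 38.54 F [ 0.9 -5.8  2. ]
d 36.0 y 8.25 act y 7.79 z 37.54 F [ 0.9 -5.5  1.6]
d 37.0 y 8.25 act y 7.78 z 36.56 F [ 0.7 -5.3  2.1]
d 38.0 y 8.25 act y 7.76 z 35.52 F [ 0.7 -4.7  1.5]
d 39.0 y 8.25 act y 7.79 z 34.51 F [ 0.7 -5.3  0.8]
d 40.0 y 8.25 act y 7.77 z 33.52 F [ 1.6 -5.   2.4]
d 41.0 y 8.25 act y 7.77 z 32.51 F [ 1.2 -5.1  1. ]
d 42.0 y 8.25 act y 7.78 z 31.50 F [ 1.  -4.9  1.4]
d 43.0 y 8.25 act y 7.76 z 30.54 F [ 1.2 -5.4  1.5]
corr 0.25 t 22.5167
16.05728391930062
```

```bash
python3 - <<'E'
from h import *
manip.set_gripper(28)
c=S0+ey*7.8
p=np.array(manip.read_position());manip.move_linear([p[0],p[1],135],vel=100)
j=None
for y in (YAW+np.pi/2,YAW-np.pi/2):
    q=manip.solve_ik([*c,135],rv(y)); print(y,None if q is None else np.round(q,2))
    if q is not None and (j is None or abs(q[5])<abs(j[0][5])): j=(q,y)
manip.set_gripper(18); manip.movej(j[0])
manip.move_linear([*c,104],vel=80); manip.pause(.2)
f0=forces();print(f0);z=102.
while z>=73.4:
    manip.move_linear([*c,z],vel=25); f=forces()-f0; pz=manip.read_position()[2]
    print("%.1f %.2f"%(z,pz),f.round(1))
    if f[2]>(14 if z<76 else 25): print("STOP");break
    z-=2. if z>78 else .7
print(manip.read_time())
E
```

```text
1.1267963267948966 [ 0.01  0.27  1.7   0.    1.17 -2.69]
-2.0147963267948965 [ 0.01  0.27  1.7  -0.    1.17  0.45]
[0.26539458 0.33665744 1.19483976]
102.0 102.04 [0.6 0.2 0.2]
100.0 100.00 [-0.   0.5 -0.2]
98.0 97.99 [1.6 0.4 0.8]
96.0 95.91 [ 0.2 -0.2  1.1]
94.0 93.81 [0.8 0.2 1. ]
92.0 91.79 [1.5 0.8 0.7]
90.0 89.74 [1.3 1.1 0.8]
88.0 87.75 [ 1.7 -0.1  0.9]
86.0 85.79 [ 1.  -0.1  1. ]
84.0 83.78 [0.9 0.9 0.6]
82.0 81.80 [1.4 0.5 1. ]
80.0 79.82 [0.4 0.4 0.6]
78.0 77.81 [1.4 0.4 0.4]
77.3 77.28 [0.5 0.1 1.4]
76.6 76.62 [ 1.2 -0.6  1.7]
75.9 75.90 [1.2 0.9 1.9]
75.2 75.15 [1.3 0.3 1.6]
74.5 74.46 [0.8 0.8 3.5]
73.8 74.11 [-1.   0.2  5.5]
30.9667
```

```bash
python3 - <<'E'
from h import *
c=S0+ey*7.8
for z in (73.3,72.9,72.5):
    manip.move_linear([*c,z],vel=10);manip.pause(.1);f=forces();print(z,manip.read_position()[2],f.round(1))
    if f[2]>14:break
manip.move_linear([*c,135],vel=100)
Rt=cv2.Rodrigues(rv(YAW))[0];off=np.array([71.4,.6,-179.9]);a=Rt@np.array([-.247,0,.969])
p=np.array([*(S0+ey*15),74])+a*(220/a[2])-Rt@off
manip.move_pose(p+[0,0,5],rv(YAW));manip.set_gripper(90);manip.pause(.2)
cal=manip.calibration("wrist");pic,d=manip.camera("wrist");D=dict(p=pic,d=d,K=cal["K"],T=cal["camera_from_world"])
cv2.imwrite("pics/fin.png",cv2.resize(pic[80:290,100:400],(800,560),interpolation=cv2.INTER_CUBIC)[:,:,::-1])
P=cloud(d,D)
L=np.stack([(P[...,:2]-S0)@ex,(P[...,:2]-S0)@ey,P[...,2]],-1)
for n,yc in (("case1",-24),("index",-8),("loose",8),("next",24),("n2",40),("n3",56)):
    r=[]
    for xc in (-27,0,27):
        m=(abs(L[...,0]-xc)<3)&(abs(L[...,1]-yc)<3)&(d>0)&(L[...,2]>50); r.append(round(float(np.median(L[m][:,2])),2) if m.any() else None)
    print(n,r)
print(manip.read_time())
E
```

```text
73.3 74.02629789894688 [-0.3  0.   8.9]
72.9 73.99687810466959 [-2.  -0.  10.8]
72.5 73.93433218078037 [-2.2 -0.5 14.5]
case1 [74.4, 74.81, 74.62]
index [74.58, 74.65, 74.9]
loose [74.81, 74.53, 74.49]
next [74.44, 74.89, 74.74]
n2 [74.53, 75.02, 74.85]
n3 [74.68, 74.81, 74.87]
35.6167
```

View pics/fin.png

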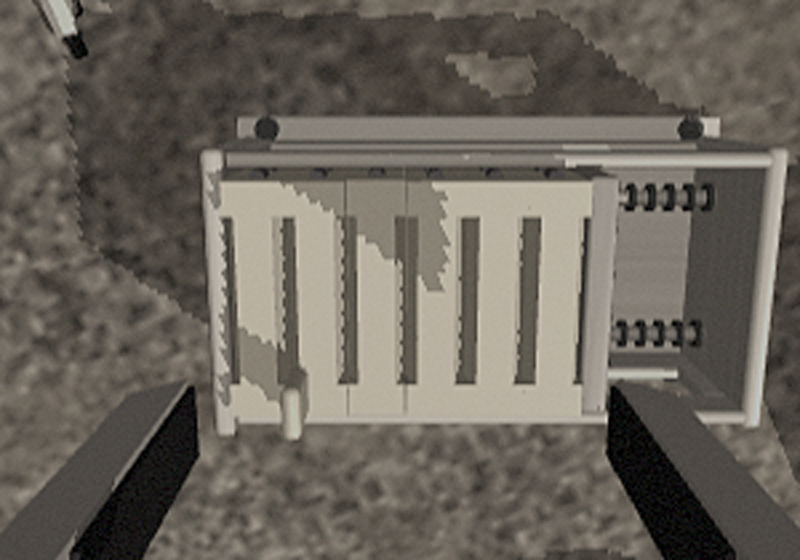

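The final view shows six flush, closed-up cases. The filed one sits at columns 347–407, directly on the follower side of the tabbed case, whose tab is at (292,405).

```bash
python3 - <<'E'
from h import *
p=np.array(manip.read_position());manip.move_linear([p[0],p[1],p[2]+80],vel=120);manip.pause(.3)
print(manip.job_done())
E
```

```text
the job is handed in; nothing more can be done
None
```

The slide case is filed directly on the follower side of the tabbed case, fully home and flush with the row, with forces staying under 15 N, the bottles untouched and the job handed in at about 37 s.

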